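# Slacken the rotor knob of the marked slide spinner, whose thread may be reversed

### The arm

A 7-joint arm with a two-finger parallel gripper is mounted at the origin on the work surface. World frame = base frame: x ahead of the robot, y to its left, z up, the work surface at z = 0. Lengths are in m, angles in rad, forces in N, time in s.
With the tool pointing down it reaches from about 0.35 to 0.9 m from the base axis. Payload 8.1 kg.
Tool frame: the origin (TCP) lies on the centre line of the jaws, within the pads' length; the fingertips stand 14 mm ahead of it and the grasp point (between the pads) lies 5 mm behind it (arm.tip_reach is the distance from the TCP to the fingertips, in m); z points along the fingers, y is the direction in which the jaws open and shut (so a half turn about z gives the same grasp; the last joint's range is limited). The gripper opens to 92 mm and grips with 3 to 60 N. Pads are 19 mm wide; open, the fingers measure 130 mm over their backs; the gripper's body (75 mm by 190 mm) begins 47 mm behind the grasp point.
Start: joints at [-1.254, 0.434, 0.025, 1.573, -0.012, 1.134, -0.075], TCP at [0.255, 0.571, 0.241] pointing down, gripper open.
Joint ranges: [-2.62, 2.62], [-0.44, 2.09], [-1.27, 1.32], [0.08, 2.57], [-1.32, 4.46], [0.12, 2], [-2.74, 2.74]. Speed limits (rad/s): [2.22, 2.22, 3.01, 3.01, 3.14, 3.14, 3.14].

### API

Orientations are given as a rotation vector (axis times angle).
In Python, from cell import sensors, vision, arm, nets gives the robot as it stands.
- The arm moves only by the shell command python3 -m handwheel 'ROWS' [FORCE]. ROWS is JSON, a list of rows, each an object of numbers: "tx", "ty", "tz": the shift along the tool's x, y, z in cm; "wx", "wy", "wz": the turn, a rotation vector about the tool's x, y, z in degrees; "claw": the opening, from 0 (shut) to 1 (fully open). A call has 1 to 12 rows; each row is the pose to reach, as a shift and turn from the pose commanded when the call began, along the tool's axes at that moment; what a row does not reach only later rows make up. A row lasts 1/12 s, in which the tool goes at most 41.7 mm and 7.16 degrees, less where a joint would pass 70% of its speed; a pose out of reach is approached as far as the arm can. A call with a gripper value outside its range is refused whole. The fingers move at their own pace and stop on an object; FORCE is the grip in N (left out, the last holds). Time passes only in rows, so rows that repeat a pose let the fingers close. It gives the time, the measured TCP pose, the force and the opening at its end, in the units of the state.
- sensors.observe(): the state, without advancing time (a new reading comes with each control period).
- vision.get_image(name): name is "side" or "top"; returns (picture, depth): 384x512x3 uint8, blue, green, red; 384x512 float32, m along the optical axis (not along the pixel's ray), 0 where there is no reading.
- vision.camera_model(name): a dict with "K" (3x3 intrinsics, pixels), "xyz" and "attitude" of the camera in the world. Camera axes: x right, y down, z forward; pixel columns grow to the right and rows downward; lengths in m; the calibration is good to about 2 mm. A picture is of the moment at which its call begins. camera_model takes no time and is no camera call.
- arm.sign_off(): hands the job in, once; it reports no verdict.
Trained networks look in the newest picture that a camera, given by its name, has taken for a name from the list of things; names that differ only in an ending like _2 or _b are one class to them, and where a whole thing is asked for, a point or a joint stands for the part that bears it (a point fixed in the world has none). Each returns a list of dicts, best first, with "score" (0 to 1); they miss things now and then, are a little off and sometimes report something else, mostly with a low value. They report only what shows in the picture. A call takes as long as a camera call.
- nets.cut_out(label, camera): "region" (384x512 bool, what is visible of it) and "uv" ([column, row] in pixels, amid what is visible of it).
The state is a dict: "clock": time; "joints": joint angles; "dq": joint speeds; "joint_efforts": joint torques, N m; "position": TCP position; "ee_rot": TCP orientation; "force": force on the tool from outside, world axes, zero at the start; "ft_torque": the same for the moment, N m; "width": opening from 0.0 (shut) to 1.0 (fully open).
Only numpy, scipy, OpenCV 4.12 (cv2) and the standard library are available. Lean on these libraries where they do the work, as an engineer would, in place of code of your own. Each camera call takes 0.05 s, during which the arm holds its last target.

### The job

Two slide spinners stand on the lab bench; slacken the black bar knob that clamps the rotor of the one carrying the orange disc by about a sixth of a turn (60 degrees; more does no harm), and leave it there. One of the two spinners has a left-hand thread and the other an ordinary one, and nothing shows which, so try the knob both ways and feel: tightening stops dead, loosening gives. Leave the knob of the spinner with the blue disc alone.

Things in the scene. Friction and masses are not known exactly. Their poses are not given: they have to be found in the camera images.
- dot_a (a point): White dot on top of one end of a spinner's black bar knob, 116 mm above the bench. z up, x outward along the bar; the knob's upright axis is 20 mm back along -x. Bar 50 long (25 each side of the axis), 14 wide, 34 tall: pinch it across the 14 at the axis, 14 below its top. Below it: thin stem, flat rotor (top 72 mm above bench). Starts tight, stops dead one way; loosening way hidden.
- dot_b (a point): The same on the other, identical spinner, whose knob loosens the opposite way round. Loosening meets a light even drag (0.08 N m), stays where left, end stop 90 degrees from tight. Rotors are locked; white housings fixed to the bench, 200 x 150 mm, 60 mm high.
- tag_orange: Orange disc, 30 mm across, 5 mm thick, stuck flat on the housing of the spinner to be slackened, 95 mm from its knob axis (a blue disc sits likewise on the other). Origin at the centre of its underside, 60 mm above the bench; z up, yaw means nothing. The other spinner's knob axis is at least 160 mm from it.

How it is judged:
By the outcome, as a careful person would: the job done as asked, in the order asked, and still so for the second after the job is handed in, with the robot touching nothing.
It also fails if it takes over 35 s, if anything falls off the work surface, if the arm or the gripper's body presses on something with over 40 N, if the wrist force passes 120 N, or if a joint passes its speed limit or range.

## Working session

There is one attempt and no reset: what is moved stays moved. The work goes in short steps, Python scripts to look and compute and a shell command to move; the robot and the scene stay as the last step left them, time stands still between calls to the robot, and variables do not carry over. Pictures are saved under pics/ and viewed, and the job is handed in when it is done.

```bash
mkdir -p pics; ls; cat > h.py <<'E'
import numpy as np,cv2
from scipy.spatial.transform import Rotation as R
from cell import sensors,vision,arm,nets
def world(cam,uv,d):
    m=vision.camera_model(cam);K=np.array(m["K"])
    p=np.linalg.inv(K)@np.array([uv[0],uv[1],1.])*d
    return R_(m["attitude"])@p+np.array(m["xyz"])
def R_(a):
    a=np.array(a,float)
    return a if a.shape==(3,3) else R.from_rotvec(a).as_matrix()
def onplane(cam,uv,z):
    m=vision.camera_model(cam);K=np.array(m["K"])
    r=R_(m["attitude"])@np.linalg.inv(K)@np.array([uv[0],uv[1],1.]);o=np.array(m["xyz"])
    return o+r*(z-o[2])/r[2]
E
python3 - <<'E'
from h import *
for c in("top","side"):
    im,d=vision.get_image(c);cv2.imwrite(f"pics/{c}0.png",im)
    m=vision.camera_model(c);print(c,m)
    for l,z in(("tag_orange",.065),("dot_a",.116)):
        for q in nets.cut_out(l,c):
            u=q["uv"];print(l,round(q["score"],2),u,q["region"].sum(),onplane(c,u,z).round(4),world(c,u,d[int(u[1]),int(u[0])]).round(4))
s=sensors.observe();print(s)
E
```

```text
pics
top {'K': array([[441.27648164,   0.        , 253.37551642],
       [  0.        , 441.27648164, 192.15735175],
       [  0.        ,   0.        ,   1.        ]]), 'xyz': array([ 0.46279072, -0.01208217,  0.96779777]), 'attitude': array([-2.18106459,  2.11891855, -0.14841603])}
tag_orange 0.63 [360.2, 153.1] 130 [ 0.6768 -0.2315  0.065 ] [ 0.6772 -0.232   0.063 ]
dot_a 0.79 [339.6, 188.6] 213 [ 0.5926 -0.1786  0.116 ] [ 0.5926 -0.1786  0.1159]
dot_a 0.61 [142.7, 218.3] 283 [0.5236 0.2017 0.116 ] [0.5247 0.2055 0.1008]
side {'K': array([[392.95780079,   0.        , 255.14702491],
       [  0.        , 392.95780079, 192.54189397],
       [  0.        ,   0.        ,   1.        ]]), 'xyz': array([ 0.46901071, -0.49384526,  0.65882664]), 'attitude': array([-2.36409042,  0.18863693, -0.10000909])}
tag_orange 0.77 [347.0, 319.8] 280 [ 0.6736 -0.2293  0.065 ] [ 0.6741 -0.2287  0.0636]
dot_a 0.74 [296.0, 289.5] 534 [ 0.5936 -0.1914  0.116 ] [ 0.5945 -0.1893  0.1122]
dot_a 0.57 [221.2, 141.8] 281 [0.5174 0.1909 0.116 ] [0.5187 0.2092 0.1015]
{'clock': 0.3, 'joints': array([-1.2536112 ,  0.43474205,  0.02499808,  1.57348534, -0.01156937,
        1.13402208, -0.07509352]), 'dq': array([ 0.00064184, -0.00185218, -0.00039014, -0.00105758, -0.00050417,
        0.00142038, -0.00087337]), 'joint_efforts': array([-3.07646706e-04, -6.67021823e+01,  9.83199254e-01, -3.14283657e+01,
       -6.05149940e-02,  3.83234548e-02,  1.89483085e-04]), 'position': array([0.25471036, 0.57057351, 0.24048083]), 'ee_rot': array([-6.54663799e-01, -3.07260144e+00,  8.06163148e-04]), 'force': array([ 1.06600353,  0.63771046, -0.43939554]), 'ft_torque': array([-0.01504953,  0.00854151, -0.01402405]), 'width': 1.0011624120839409}
```

View pics/top0.png

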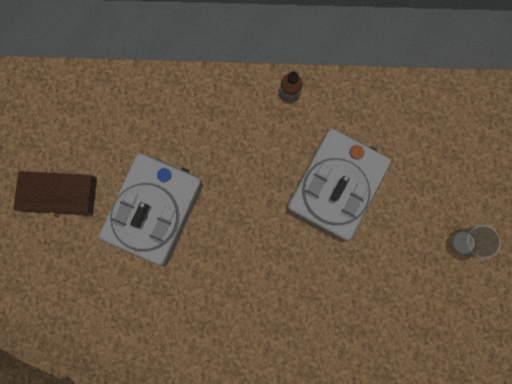

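View pics/side0.png

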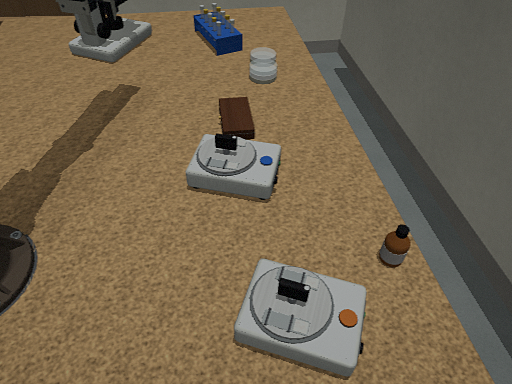

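```bash
python3 - <<'E'
from h import *
for c,b in(("top",(315,165,365,215)),("side",(270,260,330,320))):
    im=cv2.imread(f"pics/{c}0.png");x0,y0,x1,y1=b
    _,d=vision.get_image(c)
    m=vision.camera_model(c);K=np.array(m["K"])
    v,u=np.mgrid[y0:y1,x0:x1];dd=d[y0:y1,x0:x1]
    P=np.stack([(u-K[0,2])/K[0,0]*dd,(v-K[1,2])/K[1,1]*dd,dd],-1)@R_(m["attitude"]).T+np.array(m["xyz"])
    k=(P[...,2]>.108)&(P[...,2]<.125)&(dd>0)
    n,l,st,_=cv2.connectedComponentsWithStats(k.astype(np.uint8));i=1+np.argmax(st[1:,4]);k=l==i
    q=P[k];r=cv2.minAreaRect((q[:,:2]*1000).astype(np.float32));print(c,k.sum(),r,cv2.boxPoints(r),q[:,2].mean())
    w=k&(im[y0:y1,x0:x1].min(-1)>130);print("white",w.sum(),P[w].mean(0), (u[w].mean(),v[w].mean()))
    cv2.imwrite(f"pics/{c}crop.png",cv2.resize(im[y0-30:y1+30,x0-30:x1+30],None,fx=5,fy=5,interpolation=cv2.INTER_NEAREST))
E
```

```text
top 187 ((594.6574096679688, -181.0679168701172), (14.104400634765625, 48.87662887573242), 63.37300491333008) [[ 569.6503  -176.4194 ]
 [ 613.3432  -198.32495]
 [ 619.6645  -185.71643]
 [ 575.9716  -163.81088]] 0.11529241151508098
white 0 [nan nan nan] (np.float64(nan), np.float64(nan))
side 284 ((593.6149291992188, -181.04156494140625), (14.936393737792969, 49.750606536865234), 62.81660842895508) [[ 568.0754  -176.32086]
 [ 612.331   -199.04892]
 [ 619.1545  -185.76227]
 [ 574.89886 -163.03421]] 0.11351900180494205
white 15 [ 0.61118318 -0.18977593  0.11492612] (np.float64(306.6), np.float64(287.4))<stdin>:11: RuntimeWarning: Mean of empty slice.
  ret = um.true_divide(
  ret = ret.dtype.type(ret / rcount)
```

```bash
cat > rel.py <<'E'
from h import *
import sys
def rel(p,yaw_y,ws=None):
    """tool shift (cm), rotvec (deg) to reach p with tool down, jaw axis y at yaw_y deg"""
    s=sensors.observe();A=R.from_rotvec(s["ee_rot"]).as_matrix()
    a=np.radians(yaw_y);y=np.array([np.cos(a),np.sin(a),0]);z=np.array([0,0,-1.]);x=np.cross(y,z)
    B=np.stack([x,y,z],1)
    return A.T@(np.array(p)-s["position"])*100,np.degrees(R.from_matrix(A.T@B).as_rotvec())
def st():
    s=sensors.observe();A=R.from_rotvec(s["ee_rot"]).as_matrix()
    print("t",round(s["clock"],2),"j",s["joints"].round(3),"p",s["position"].round(4),"yaw_y",np.degrees(np.arctan2(A[1,1],A[0,1])).round(2),"tilt",A[:,2].round(4),"F",s["force"].round(1),"M",s["ft_torque"].round(2),"w",round(s["width"],3))
E
python3 - <<'E'
from rel import *
st()
for y in(63.2,243.2):print(rel((.594,-.181,.241),y))
E
```

```text
t 0.4 j [-1.254  0.435  0.025  1.573 -0.012  1.134 -0.075] p [0.2548 0.5707 0.2406] yaw_y 65.94 tilt [-1.e-04 -2.e-04 -1.e+00] F [ 0.1 -0.5  0.6] M [-0.01  0.02 -0.  ] w 0.999
(array([-6.16208633e+01, -5.48054756e+01, -2.53410855e-02]), array([-1.21559673e-02,  1.79914616e-03,  2.73999212e+00]))
(array([-6.16208633e+01, -5.48054756e+01, -2.53410855e-02]), array([-2.78360340e-03, -1.88074726e-02, -1.77260007e+02]))
```

```bash
python3 -m handwheel '[{"tx":-1.5,"ty":-1.3},{"tx":-4,"ty":-3.6},{"tx":-7,"ty":-6.2},{"tx":-10,"ty":-8.9},{"tx":-13,"ty":-11.6},{"tx":-16,"ty":-14.2},{"tx":-19,"ty":-16.9},{"tx":-22,"ty":-19.6},{"tx":-25,"ty":-22.2},{"tx":-28,"ty":-24.9},{"tx":-30,"ty":-26.7},{"tx":-31,"ty":-27.6}]'; python3 -c "
from rel import *
st();print(rel((.594,-.181,.241),63.2))"
```

```text
t 0.4 j [-1.254  0.435  0.025  1.573 -0.012  1.134 -0.075] p [0.2548 0.5707 0.2406] yaw_y 65.94 tilt [-1.e-04 -2.e-04 -1.e+00] F [ 0.1 -0.5  0.6] M [-0.01  0.02 -0.  ] w 0.999
(array([-6.16208633e+01, -5.48054756e+01, -2.53410855e-02]), array([-1.21559673e-02,  1.79914616e-03,  2.73999212e+00]))invalid input
```

```bash
python3 -m handwheel '[{"tx":-1.5,"ty":-1.3,"tz":0,"wx":0,"wy":0,"wz":0,"claw":1},{"tx":-4,"ty":-3.6,"tz":0,"wx":0,"wy":0,"wz":0,"claw":1},{"tx":-7,"ty":-6.2,"tz":0,"wx":0,"wy":0,"wz":0,"claw":1},{"tx":-10,"ty":-8.9,"tz":0,"wx":0,"wy":0,"wz":0,"claw":1},{"tx":-13,"ty":-11.6,"tz":0,"wx":0,"wy":0,"wz":0,"claw":1},{"tx":-16,"ty":-14.2,"tz":0,"wx":0,"wy":0,"wz":0,"claw":1},{"tx":-19,"ty":-16.9,"tz":0,"wx":0,"wy":0,"wz":0,"claw":1},{"tx":-22,"ty":-19.6,"tz":0,"wx":0,"wy":0,"wz":0,"claw":1},{"tx":-25,"ty":-22.2,"tz":0,"wx":0,"wy":0,"wz":0,"claw":1},{"tx":-28,"ty":-24.9,"tz":0,"wx":0,"wy":0,"wz":0,"claw":1},{"tx":-30,"ty":-26.7,"tz":0,"wx":0,"wy":0,"wz":0,"claw":1},{"tx":-31,"ty":-27.6,"tz":0,"wx":0,"wy":0,"wz":0,"claw":1}]'; python3 -c "
from rel import *
st();print(rel((.594,-.181,.241),63.2))"
```

```text
clock: 1.4
position: [0.4268, 0.1881, 0.2411]
ee_rot: [0.662, 3.07, -0.001]
force: [-0.0, 0.5, 0.7]
width: 1.002
t 1.4 j [-0.702  0.172  0.199  1.956 -0.038  1.017  0.661] p [0.4268 0.1881 0.2411] yaw_y 65.66 tilt [ 1.e-03 -6.e-04 -1.e+00] F [-0.   0.5  0.7] M [ 0.03 -0.03 -0.06] w 1.002
(array([-30.44990271, -26.73868957,   0.04949387]), array([-0.00921033,  0.06641871,  2.45763164]))
```

```bash
python3 -m handwheel '[{"tx":-1.5,"ty":-1.3,"tz":0,"wx":0,"wy":0,"wz":0,"claw":1},{"tx":-4,"ty":-3.6,"tz":0,"wx":0,"wy":0,"wz":0.5,"claw":1},{"tx":-7,"ty":-6.2,"tz":0,"wx":0,"wy":0,"wz":1,"claw":1},{"tx":-10,"ty":-8.9,"tz":0,"wx":0,"wy":0,"wz":1.5,"claw":1},{"tx":-13,"ty":-11.6,"tz":0,"wx":0,"wy":0,"wz":2,"claw":1},{"tx":-16,"ty":-14.2,"tz":0,"wx":0,"wy":0,"wz":2.5,"claw":1},{"tx":-19,"ty":-16.9,"tz":0,"wx":0,"wy":0,"wz":2.7,"claw":1},{"tx":-22,"ty":-19.6,"tz":0,"wx":0,"wy":0,"wz":2.7,"claw":1},{"tx":-25,"ty":-22.2,"tz":0,"wx":0,"wy":0,"wz":2.7,"claw":1},{"tx":-28,"ty":-24.9,"tz":0,"wx":0,"wy":0,"wz":2.7,"claw":1},{"tx":-30,"ty":-26.7,"tz":0,"wx":0,"wy":0,"wz":2.7,"claw":1},{"tx":-30.6,"ty":-27.2,"tz":0,"wx":0,"wy":0,"wz":2.7,"claw":1}]'; python3 -c "
from rel import *
for c in('top','side'): cv2.imwrite(f'pics/{c}1.png',vision.get_image(c)[0])
st();print(rel((.594,-.181,.097),63.2))"
```

```text
clock: 2.4
position: [0.5943, -0.1866, 0.2407]
ee_rot: [0.735, 3.053, -0.005]
force: [-0.6, 0.3, 0.9]
width: 0.997
t 2.5 j [-0.064  0.442  0.405  1.607 -0.186  1.131  1.486] p [ 0.5938 -0.1827  0.2404] yaw_y 63.06 tilt [-4.e-04 -7.e-04 -1.e+00] F [0.1 0.1 0.3] M [-0.01  0.02 -0.01] w 1.0
(array([ 0.05903989,  0.17124428, 14.337194  ]), array([-0.04889151, -0.0025896 , -0.13506412]))
```

View pics/side1.png

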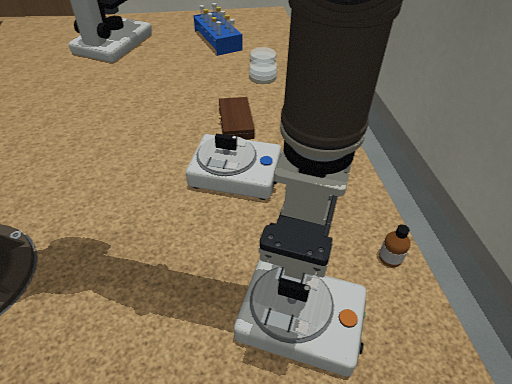

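```bash
python3 -m handwheel '[{"tx":0,"ty":0.1,"tz":1,"wx":0,"wy":0,"wz":0,"claw":0.8},{"tx":0,"ty":0.1,"tz":3,"wx":0,"wy":0,"wz":0,"claw":0.7},{"tx":0,"ty":0.1,"tz":5,"wx":0,"wy":0,"wz":0,"claw":0.6},{"tx":0,"ty":0.1,"tz":7,"wx":0,"wy":0,"wz":0,"claw":0.6},{"tx":0,"ty":0.1,"tz":9,"wx":0,"wy":0,"wz":0,"claw":0.6},{"tx":0,"ty":0.1,"tz":10.5,"wx":0,"wy":0,"wz":0,"claw":0.6},{"tx":0,"ty":0.1,"tz":12,"wx":0,"wy":0,"wz":0,"claw":0.6},{"tx":0,"ty":0.1,"tz":13,"wx":0,"wy":0,"wz":0,"claw":0.6},{"tx":0,"ty":0.1,"tz":13.8,"wx":0,"wy":0,"wz":0,"claw":0.6},{"tx":0,"ty":0.1,"tz":14.2,"wx":0,"wy":0,"wz":0,"claw":0.6},{"tx":0,"ty":0.1,"tz":14.3,"wx":0,"wy":0,"wz":0,"claw":0.6},{"tx":0,"ty":0.1,"tz":14.3,"wx":0,"wy":0,"wz":0,"claw":0.6}]'; python3 -c "
from rel import *
for c in('top','side'): cv2.imwrite(f'pics/{c}2.png',vision.get_image(c)[0])
st();print(rel((.594,-.181,.097),63.2))"
```

```text
clock: 3.5
position: [0.5945, -0.1796, 0.098]
ee_rot: [0.726, 3.056, 0.0]
force: [-0.6, -0.1, 0.1]
width: 0.6
t 3.6 j [-0.027  0.587  0.349  1.756 -0.257  0.842  1.544] p [ 0.5947 -0.18    0.0985] yaw_y 63.24 tilt [ 1.2e-03 -2.0e-04 -1.0e+00] F [0.7 0.8 0.3] M [-0.    0.01  0.  ] w 0.6
(array([ 0.02079882, -0.12565777,  0.14544073]), array([0.0224093 , 0.06531252, 0.03991697]))
```

View pics/side2.png

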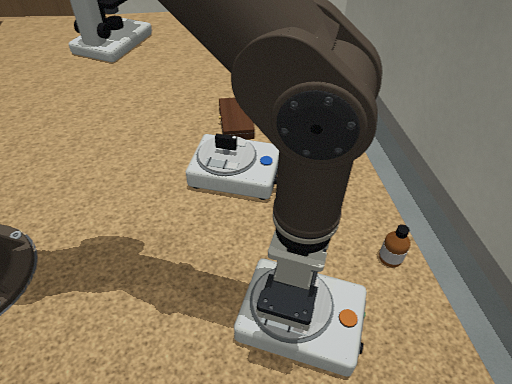

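The gripper is down over the orange spinner's knob, around pixel (290, 300). The knob itself is hidden, but the pose matches the target to about 1.5 mm and there is no contact force. I'll close gently and check.

```bash
python3 -m handwheel '[{"tx":0,"ty":-0.1,"tz":0.1,"wx":0,"wy":0,"wz":0,"claw":0.4},{"tx":0,"ty":-0.1,"tz":0.1,"wx":0,"wy":0,"wz":0,"claw":0.25},{"tx":0,"ty":-0.1,"tz":0.1,"wx":0,"wy":0,"wz":0,"claw":0.2},{"tx":0,"ty":-0.1,"tz":0.1,"wx":0,"wy":0,"wz":0,"claw":0.1},{"tx":0,"ty":-0.1,"tz":0.1,"wx":0,"wy":0,"wz":0,"claw":0.05},{"tx":0,"ty":-0.1,"tz":0.1,"wx":0,"wy":0,"wz":0,"claw":0.05},{"tx":0,"ty":-0.1,"tz":0.1,"wx":0,"wy":0,"wz":0,"claw":0.05},{"tx":0,"ty":-0.1,"tz":0.1,"wx":0,"wy":0,"wz":0,"claw":0.05}]' 20; python3 -c "
from rel import *
st()"
```

```text
clock: 4.27
position: [0.5941, -0.1803, 0.0968]
ee_rot: [0.727, 3.056, 0.001]
force: [0.5, 1.5, 0.2]
width: 0.154
t 4.27 j [-0.025  0.589  0.348  1.758 -0.258  0.839  1.546] p [ 0.5941 -0.1803  0.0968] yaw_y 63.25 tilt [ 4.e-04  5.e-04 -1.e+00] F [0.5 1.5 0.2] M [ 0.3  -0.1  -0.19] w 0.154
```

```bash
python3 -m handwheel '[{"tx":0,"ty":0,"tz":0,"wx":0,"wy":0,"wz":1.5,"claw":0.05},{"tx":0,"ty":0,"tz":0,"wx":0,"wy":0,"wz":3,"claw":0.05},{"tx":0,"ty":0,"tz":0,"wx":0,"wy":0,"wz":4.5,"claw":0.05},{"tx":0,"ty":0,"tz":0,"wx":0,"wy":0,"wz":6,"claw":0.05},{"tx":0,"ty":0,"tz":0,"wx":0,"wy":0,"wz":6,"claw":0.05},{"tx":0,"ty":0,"tz":0,"wx":0,"wy":0,"wz":6,"claw":0.05}]' 20; python3 -c "
from rel import *
st()"
```

```text
clock: 4.77
position: [0.5941, -0.1803, 0.0968]
ee_rot: [0.886, 3.014, 0.001]
force: [1.2, 4.0, 1.0]
width: 0.153
t 4.77 j [-0.045  0.593  0.377  1.76  -0.28   0.842  1.461] p [ 0.5941 -0.1803  0.0968] yaw_y 57.25 tilt [ 3.e-04  3.e-04 -1.e+00] F [1.2 4.  1. ] M [ 0.79 -0.34 -0.15] w 0.153
```

```bash
python3 -m handwheel '[{"tx":0,"ty":0,"tz":0,"wx":0,"wy":0,"wz":2,"claw":0.05},{"tx":0,"ty":0,"tz":0,"wx":0,"wy":0,"wz":4,"claw":0.05},{"tx":0,"ty":0,"tz":0,"wx":0,"wy":0,"wz":6,"claw":0.05},{"tx":0,"ty":0,"tz":0,"wx":0,"wy":0,"wz":8,"claw":0.05},{"tx":0,"ty":0,"tz":0,"wx":0,"wy":0,"wz":10,"claw":0.05},{"tx":0,"ty":0,"tz":0,"wx":0,"wy":0,"wz":10,"claw":0.05}]' 20; python3 -c "
from rel import *
st()"
```

```text
clock: 5.27
position: [0.5942, -0.1802, 0.0968]
ee_rot: [1.146, 2.925, 0.001]
force: [1.7, 4.8, 1.7]
width: 0.151
t 5.27 j [-0.076  0.6    0.425  1.762 -0.316  0.847  1.319] p [ 0.5942 -0.1802  0.0968] yaw_y 47.2 tilt [ 4.e-04  4.e-04 -1.e+00] F [1.7 4.8 1.7] M [ 0.9  -0.42 -0.1 ] w 0.151
```

```bash
python3 -m handwheel '[{"tx":0,"ty":0,"tz":0,"wx":0,"wy":0,"wz":3,"claw":0.05},{"tx":0,"ty":0,"tz":0,"wx":0,"wy":0,"wz":6,"claw":0.05},{"tx":0,"ty":0,"tz":0,"wx":0,"wy":0,"wz":9,"claw":0.05},{"tx":0,"ty":0,"tz":0,"wx":0,"wy":0,"wz":12,"claw":0.05},{"tx":0,"ty":0,"tz":0,"wx":0,"wy":0,"wz":15,"claw":0.05},{"tx":0,"ty":0,"tz":0,"wx":0,"wy":0,"wz":18,"claw":0.05},{"tx":0,"ty":0,"tz":0,"wx":0,"wy":0,"wz":21,"claw":0.05},{"tx":0,"ty":0,"tz":0,"wx":0,"wy":0,"wz":24,"claw":0.05},{"tx":0,"ty":0,"tz":0,"wx":0,"wy":0,"wz":27,"claw":0.05},{"tx":0,"ty":0,"tz":0,"wx":0,"wy":0,"wz":28,"claw":0.05},{"tx":0,"ty":0,"tz":0,"wx":0,"wy":0,"wz":28,"claw":0.05}]' 20; python3 -c "
from rel import *
st()"
```

```text
clock: 6.18
position: [0.5943, -0.1801, 0.0968]
ee_rot: [1.817, 2.562, 0.001]
force: [3.3, 4.6, -0.0]
width: 0.15
t 6.18 j [-0.161  0.625  0.56   1.77  -0.42   0.868  0.927] p [ 0.5943 -0.1801  0.0968] yaw_y 19.31 tilt [ 5.e-04  5.e-04 -1.e+00] F [ 3.3  4.6 -0. ] M [ 0.93 -0.54 -0.08] w 0.15
```

```bash
python3 -m handwheel '[{"tx":0,"ty":0,"tz":0,"wx":0,"wy":0,"wz":3,"claw":0.05},{"tx":0,"ty":0,"tz":0,"wx":0,"wy":0,"wz":6,"claw":0.05},{"tx":0,"ty":0,"tz":0,"wx":0,"wy":0,"wz":9,"claw":0.05},{"tx":0,"ty":0,"tz":0,"wx":0,"wy":0,"wz":12,"claw":0.05},{"tx":0,"ty":0,"tz":0,"wx":0,"wy":0,"wz":15,"claw":0.05},{"tx":0,"ty":0,"tz":0,"wx":0,"wy":0,"wz":18,"claw":0.05},{"tx":0,"ty":0,"tz":0,"wx":0,"wy":0,"wz":21,"claw":0.05},{"tx":0,"ty":0,"tz":0,"wx":0,"wy":0,"wz":24,"claw":0.05},{"tx":0,"ty":0,"tz":0,"wx":0,"wy":0,"wz":27,"claw":0.05},{"tx":0,"ty":0,"tz":0,"wx":0,"wy":0,"wz":28,"claw":0.05},{"tx":0,"ty":0,"tz":0,"wx":0,"wy":0,"wz":28,"claw":0.05}]' 20; python3 -c "
from rel import *
st()"
```

```text
clock: 7.1
position: [0.5945, -0.1802, 0.0968]
ee_rot: [2.383, 2.047, 0.001]
force: [3.5, 5.7, 0.1]
width: 0.153
t 7.1 j [-0.241  0.659  0.694  1.776 -0.525  0.899  0.535] p [ 0.5945 -0.1802  0.0968] yaw_y -8.69 tilt [ 8.e-04  4.e-04 -1.e+00] F [3.5 5.7 0.1] M [ 0.88 -0.69 -0.04] w 0.153
```

Turned 72° with no stop. Now open a little (the fingers stay clear of the rotor) and rise.

```bash
python3 -m handwheel '[{"tx":0,"ty":0,"tz":0,"wx":0,"wy":0,"wz":0,"claw":0.3},{"tx":0,"ty":0,"tz":0,"wx":0,"wy":0,"wz":0,"claw":0.5},{"tx":0,"ty":0,"tz":0,"wx":0,"wy":0,"wz":0,"claw":0.6},{"tx":0,"ty":0,"tz":0,"wx":0,"wy":0,"wz":0,"claw":0.6},{"tx":0,"ty":0,"tz":-1,"wx":0,"wy":0,"wz":0,"claw":0.6},{"tx":0,"ty":0,"tz":-3,"wx":0,"wy":0,"wz":0,"claw":0.6},{"tx":0,"ty":0,"tz":-5,"wx":0,"wy":0,"wz":0,"claw":0.6},{"tx":0,"ty":0,"tz":-8,"wx":0,"wy":0,"wz":0,"claw":0.6},{"tx":0,"ty":0,"tz":-11,"wx":0,"wy":0,"wz":0,"claw":0.6},{"tx":0,"ty":0,"tz":-14,"wx":0,"wy":0,"wz":0,"claw":0.6},{"tx":0,"ty":0,"tz":-15,"wx":0,"wy":0,"wz":0,"claw":0.6},{"tx":0,"ty":0,"tz":-15,"wx":0,"wy":0,"wz":0,"claw":0.6}]'; python3 - <<'E'
from rel import *
st()
for c,b in(("side",(260,250,335,330)),):
    im,d=vision.get_image(c);cv2.imwrite("pics/side3.png",im);x0,y0,x1,y1=b
    m=vision.camera_model(c);K=np.array(m["K"])
    v,u=np.mgrid[y0:y1,x0:x1];dd=d[y0:y1,x0:x1]
    P=np.stack([(u-K[0,2])/K[0,0]*dd,(v-K[1,2])/K[1,1]*dd,dd],-1)@R_(m["attitude"]).T+np.array(m["xyz"])
    k=(P[...,2]>.108)&(P[...,2]<.125)&(dd>0)
    n,l,s,_=cv2.connectedComponentsWithStats(k.astype(np.uint8));i=1+np.argmax(s[1:,4]);k=l==i
    r=cv2.minAreaRect((P[k][:,:2]*1000).astype(np.float32));print(k.sum(),r,cv2.boxPoints(r))
    w=k&(im[y0:y1,x0:x1].min(-1)>130);print(w.sum(),P[w].mean(0))
E
```

```text
clock: 8.1
position: [0.595, -0.182, 0.2505]
ee_rot: [2.382, 2.042, 0.005]
force: [-0.1, -0.1, -0.6]
width: 0.603
t 8.1 j [-0.317  0.503  0.809  1.617 -0.388  1.184  0.424] p [ 0.595  -0.182   0.2505] yaw_y -8.78 tilt [ 0.0054 -0.0013 -1.    ] F [-0.1 -0.1 -0.6] M [-0.1   0.09  0.  ] w 0.603
255 ((593.524169921875, -182.1498565673828), (49.18022537231445, 14.205068588256836), 81.25975799560547) [[ 582.7675  -205.37515]
 [ 596.8077  -207.53369]
 [ 604.2808  -158.92456]
 [ 590.24066 -156.76602]]
13 [ 0.59193037 -0.19600493  0.11424168]
```

View pics/side3.png

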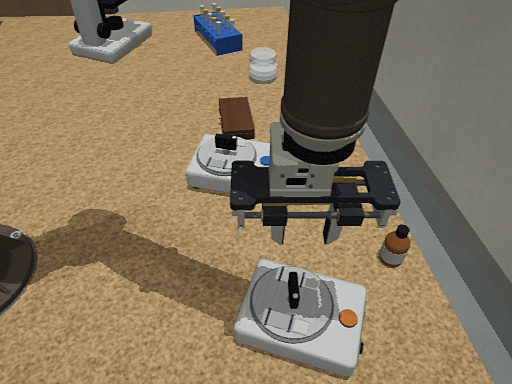

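The picture shows the orange spinner's bar, at about (293, 290), turned to point at the camera with its white dot on the near end. The depth fit puts the bar at −98.7°, against −27° at the start. The gripper is clear.

```bash
python3 -c "
from rel import *
print(arm.sign_off());st()"
```

```text
the job is handed in; nothing more can be done
None
the job is handed in; nothing more can be done
```

I slackened the knob on the orange-disc spinner by about 72° clockwise, seen from above, and left it there. I handed the job in at about 8 s on the robot's clock.

- **Which way loosens:** the first direction I tried gave at once and never met a stop. The vertical torque changed by only about 0.1 to 0.15 N m, in line with the light drag described. I did not try the other way, because a knob that starts tight would have stopped dead if I had been tightening it.
- **Final position:** after I let go and rose clear, the side camera's depth fit put the bar at about −99°, against −27° at the start. That agrees with the 72° the gripper turned. The axis is within about 1 mm of where it was.
- **Grip and forces:** the measured opening stayed near the bar's 14 mm, so the pads did not slip. Readings at the end of each move never exceeded 7 N.
- **Other spinner:** I did not touch the blue-disc spinner. In the last picture its knob looks as it did at the start.
- **Disagreements:** one move command was refused for missing fields, and nothing moved. The top camera did not resolve the white dot, so I took the dot from the side camera, whose bar position matched the top camera's to about 1 mm.

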